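Seat a tube block in the tilted nest and clamp it

TASK

Lay the drilled aluminium tube block, bores up and long side across the slope, on the upper part of the tilted white deck, and let go so that it slides down by itself until it rests along the lower fence. Then push the side clamp by its knob until its pad meets the block, and hold a steady push of about 11 N on the knob for half a second, never 15, so that the block is pressed home against fence and side stop; leave the clamp there. Do not slam anything, and leave everything else on the bench where it is.

Things in the scene. Friction and masses are not known exactly. Their poses are not given: they have to be found in the camera images.
- corner (a point): Locating corner of the tilted nest: the point where deck surface, lower fence and side stop meet. Axes: x up the slope (towards the robot, 20 degrees up), y along the lower fence from the side stop towards the clamp (to the robot's right, 6 degrees up), z the deck's normal. Faces: deck z = 0, lower fence x = 0, side stop y = 0. With the block home its centre is at x 25, y 45, z 20 mm.
- stand: The whole nest, fixed to the bench; base 185 x 235 mm, origin under its middle, z up, x and y headed like the corner's. In the corner's frame: smooth white deck x -12 to 155, y -12 to 210 mm; lower fence 12 thick, 18 high, y -12 to 205; side stop 12 thick, 26 high, x 0 to 110. Friction of the block on the deck is 0.2 to 0.31: let go, it slides down by itself.
- block_center (a point): Centre of the bare aluminium tube block: a box 50 mm (its x) by 90 mm (its y) by 40 mm high (its z) with two rows of five dark bores on top, 0.3 to 0.48 kg, lying bores up; its two ends are alike. It goes on the nest with its 90 mm length along the lower fence.
- clamp (a joint): Side clamp of the nest, in m: 0 fully open, grows as it is pushed along the corner's -y towards the side stop, up to 0.075. Its pad face is at y = 145 mm minus this value in the corner's frame, so 0.055 with the pad on a block that is home. It slides stiffly (about 1.5 N) and stays where it is left.
- clamp_pad (a point): On the face of the clamp's black rubber pad that meets the block's end, 20 mm above the deck, at x = 25 mm in the corner point's frame. The pad is 36 mm wide, 12 mm thick and 28 mm high. Axes as the corner point.
- clamp_knob (a point): Centre of the top of the clamp's upright black knob, a bar 28 mm (x) by 14 mm (y), its top 55 mm above the deck, free above the 13 mm high foot of the clamp; it stands 37 mm behind the pad face (to +y). The foot ends 19 mm behind the knob's centre. Axes as the corner point; push the knob's outer side towards -y.
- block: The same tube block, origin at the centre of its underside, x along its 50 mm, y along its 90 mm.
- tipbox: Bystander: grey box with clear lid, 66 x 90 x 64 mm, no bores. Origin under its centre.
- tuberack: Bystander: white rack of yellow-capped tubes, 70 x 170 x 112 mm. Origin under its centre.
- reagent: Bystander: amber bottle, 64 mm across, 150 mm high. Origin under its centre.
- beaker: Bystander: glass beaker, 70 mm across, 85 mm high. Origin under its centre.
- dish: Bystander: clear flat dish, 90 mm across, 13 mm high. Origin under its centre.
- marker: Bystander: lying marker pen, 14 x 130 mm (along its y). Origin under it, 15 mm from its middle.
- pipette: Bystander: lying hand pipette, 240 mm long (along its x), 26 mm thick. Origin under its middle.
There are look-alikes about, which are no part of the job. Of the things shaped like the block, the aluminium one is meant.

How it is judged:
By the outcome, as a careful person would: the job done as asked, in the order asked, and still so for the second after the job is handed in, with the robot touching nothing.
It also fails if it takes over 64 s, if anything falls off the work surface, if the arm or the gripper's body presses on something with over 40 N, if the wrist force passes 120 N, or if a joint passes its speed limit or range.

ROBOT

A 6-joint arm with a two-finger parallel gripper is mounted at the origin on the work surface. World frame = base frame: x ahead of the robot, y to its left, z up, the work surface at z = 0. Lengths are in mm, angles in rad, forces in N, time in s.
With the tool pointing down it reaches from about 350 to 975 mm from the base axis. Payload 7.1 kg.
Tool frame: the origin (TCP) lies on the front face of the gripper's body, between the roots of the fingers; the fingertips stand 80 mm ahead of it and the grasp point (between the pads) lies 61 mm ahead of it (env.tips_ahead is the distance from the TCP to the fingertips, in mm); z points along the fingers, y is the direction in which the jaws open and shut (so a half turn about z gives the same grasp; the last joint's range is limited). The gripper opens to 88 mm and grips with 3 to 60 N. Pads are 20 mm wide; open, the fingers measure 115 mm over their backs; the gripper's body (75 mm by 178 mm) begins 61 mm behind the grasp point.
Start: joints at [-1.302, 0.423, 1.63, -0, 1.089, -0.019], TCP at [177.42, -599.272, 302.675] pointing down, gripper open.
Joint ranges: [-3, 3], [-0.9, 2.11], [0.09, 2.58], [-1.31, 4.45], [0.11, 2.69], [-2.54, 2.54]. Speed limits (rad/s): [2.39, 2.39, 3.01, 3.14, 3.14, 3.14].

INTERFACE

Orientations are given as a unit quaternion [x, y, z, w].
In Python, from station import env, set_gripper, viewer, workorder gives the robot as it stands. Calls block until the motion is done:
- env.reach(position, orientation): joint-space move of the TCP to a pose.
- env.move_l(position, rot=None, rate=150, f_stop=None): straight line of the TCP; rot=None keeps the orientation; rate is the mean speed in mm/s. With f_stop (N) it stops when the force on the tool has changed by that much, and returns True; else False.
- env.move_joints(angles): joint-space move.
- set_gripper(opening): finger opening in mm; the grip force is fixed at half the most; returns when the fingers have stopped.
- env.hold(seconds).
- env.ik(position, orientation): joint angles nearest the present ones, or None.
- env.read_state(): the state.
- viewer.camera(name): name is "scene" or "side" or "wrist"; returns the picture (384x512x3 uint8, blue, green, red); there is no depth.
- viewer.camera_params(name): a dict with "fx", "fy", "cx", "cy" (pixels), "pose" (4x4, takes a point from camera to world coordinates); the wrist camera has in their place "tool_from_camera" (4x4, takes a point from camera to tool coordinates, whose origin is the TCP and whose axes are the flange's). Camera axes: x right, y up, looking along -z (the intrinsics and any distortion apply to the point x, -y, -z); pixel columns grow to the right and rows downward; lengths in mm; the calibration is good to about 2 mm. The wrist camera is an equidistant fisheye: a pixel r from the principal point sees the ray r / f radians off the axis. A picture is of the moment at which its call begins: read the wrist's pose just before it. camera_params takes no time and is no camera call.
A pose or a line that the arm cannot do raises env.IKError and nothing moves.
- workorder.sign_off(): hands the job in, once; it reports no verdict.
The state is a dict: "time_s": time; "qpos": joint angles; "dq": joint speeds; "tau": joint torques, N m; "tool_pos": TCP position; "orientation": TCP orientation; "force": force on the tool from outside, world axes, zero at the start; "wrist_torque": the same for the moment, N m; "width": finger opening in mm.
Only numpy, scipy, OpenCV 4.12 (cv2) and the standard library are available. Lean on these libraries where they do the work, as an engineer would, in place of code of your own. Each camera call takes 0.05 s, during which the arm holds its last target. There are 200 camera calls.

## Working session

There is one attempt and no reset: what is moved stays moved. The work goes in short steps, each a Python script; the robot and the scene stay as the last script left them, time stands still between calls to the robot, and variables do not carry over. Pictures are saved under pics/ and viewed, about 8 in all and at most 12, crops included, and the job is handed in when it is done.

```bash
ls; mkdir -p pics
python3 - <<'E'
from station import env, viewer
import cv2,json,numpy as np
np.set_printoptions(precision=4,suppress=True)
for n in("scene","side","wrist"):
    cv2.imwrite(f"pics/{n}0.png",viewer.camera(n)); print(n,viewer.camera_params(n))
a,b=[cv2.imread(f"pics/{n}0.png") for n in("scene","side")]
cv2.imwrite("pics/s2.png",cv2.resize(a,(800,600),interpolation=cv2.INTER_CUBIC))
cv2.imwrite("pics/d2.png",cv2.resize(b,(800,600),interpolation=cv2.INTER_CUBIC))
print(env.read_state())
E
```

```text
pics
scene {'fx': 426.5341449720312, 'fy': 426.5341449720312, 'cx': 257.3417825646775, 'cy': 192.65016877889477, 'pose': array([[   0.7416,   -0.4602,    0.4881, 1133.9572],
       [   0.6706,    0.5263,   -0.5227, -579.0463],
       [  -0.0163,    0.715 ,    0.699 ,  936.2202],
       [   0.    ,    0.    ,    0.    ,    1.    ]])}
side {'fx': 347.7457221736738, 'fy': 347.7457221736738, 'cx': 258.94925901658985, 'cy': 189.13704954841768, 'pose': array([[ -0.9929,   0.047 ,  -0.1089, 451.3697],
       [ -0.1164,  -0.5628,   0.8183, 869.8629],
       [ -0.0228,   0.8253,   0.5643, 691.9455],
       [  0.    ,   0.    ,   0.    ,   1.    ]])}
wrist {'fx': 297.3186396354542, 'fy': 297.3186396354542, 'cx': 255.74869877806034, 'cy': 190.3138315474912, 'tool_from_camera': array([[ -0.0007,   0.9586,   0.2848,  78.0555],
       [  1.    ,   0.0008,  -0.    ,  -0.7573],
       [ -0.0003,   0.2848,  -0.9586, -81.4224],
       [  0.    ,   0.    ,   0.    ,   1.    ]])}
{'time_s': 0.15, 'qpos': array([-1.302 ,  0.4237,  1.6305, -0.    ,  1.0886, -0.019 ]), 'dq': array([ 0.0007, -0.0009, -0.0013, -0.001 , -0.0006,  0.0006]), 'tau': array([  0.0017, -54.4984, -27.3918,   0.0645,   0.0205,  -0.0001]), 'tool_pos': array([ 177.3419, -598.9707,  302.0756]), 'orientation': array([ 0.9897,  0.1434, -0.0001, -0.0006]), 'force': array([-0.3068,  0.0458, -1.2688]), 'wrist_torque': array([ 0.0629,  0.0037, -0.0044]), 'width': 87.84461647797664}
```

View pics/s2.png

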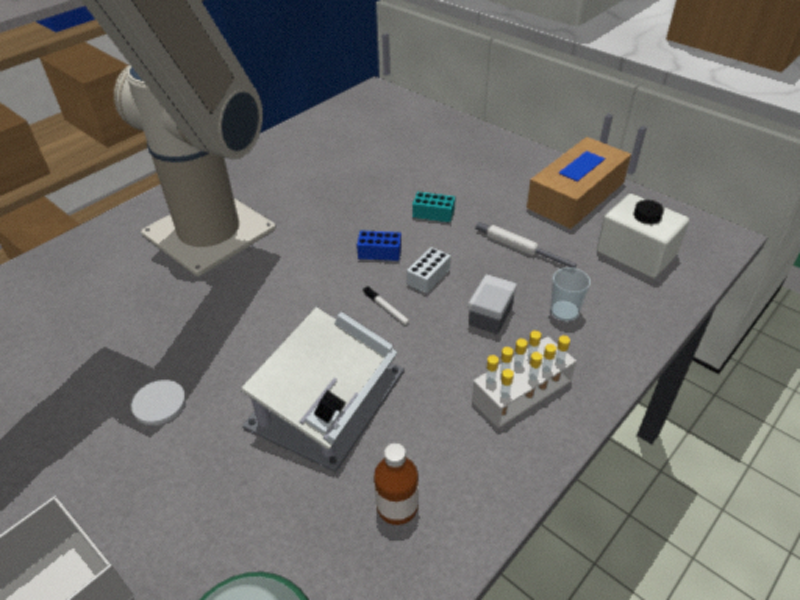

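View pics/d2.png

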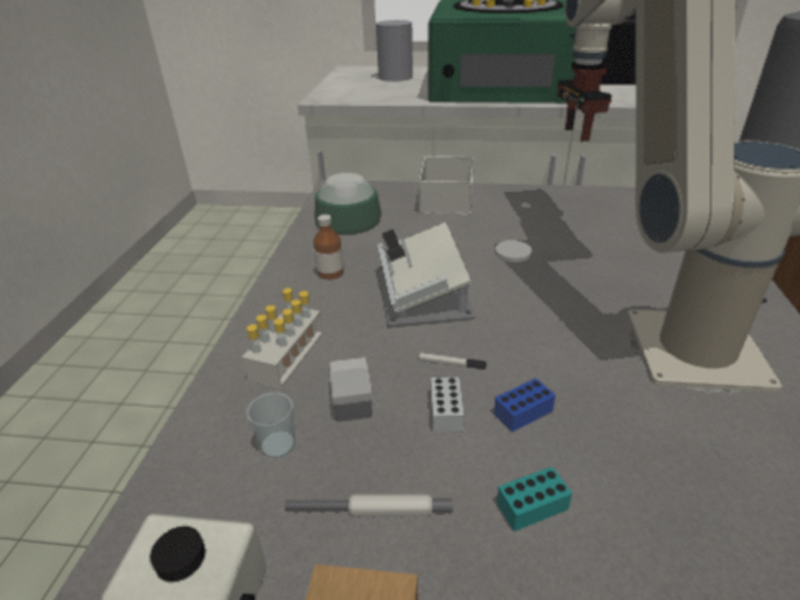

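The scene view (800x600) shows the aluminium block at (429,269) and the nest at (320,380), with its knob at (328,405), stop at (365,335) and fence running to (395,360). In the side view the block is at (447,400) and the corner is near (393,297). I'll triangulate these roughly, then look from the wrist.

```bash
cat > lib.py <<'E'
from station import env, set_gripper, viewer, workorder
import cv2, numpy as np
from scipy.spatial.transform import Rotation as R
np.set_printoptions(precision=3,suppress=True)
def wpose(st):
    T=np.eye(4); T[:3,:3]=R.from_quat(st["orientation"]).as_matrix(); T[:3,3]=st["tool_pos"]
    return T@viewer.camera_params("wrist")["tool_from_camera"]
def ray(name,uv,pose=None):
    p=viewer.camera_params(name); a=(uv[0]-p["cx"])/p["fx"]; b=(uv[1]-p["cy"])/p["fy"]
    if name=="wrist":
        r=np.hypot(a,b); s=np.sin(r)/max(r,1e-9); d=np.array([a*s,-b*s,-np.cos(r)])
    else: pose=p["pose"]; d=np.array([a,-b,-1.])
    d=pose[:3,:3]@d; return pose[:3,3],d/np.linalg.norm(d)
def plane(o,d,z): return o+d*(z-o[2])/d[2]
def tri(*rays):
    A=sum(np.eye(3)-np.outer(d,d) for o,d in rays); b=sum((np.eye(3)-np.outer(d,d))@o for o,d in rays)
    x=np.linalg.solve(A,b); return x,[np.linalg.norm(np.cross(x-o,d)) for o,d in rays]
def proj(name,X,pose=None):
    p=viewer.camera_params(name); pose=p["pose"] if pose is None else pose
    c=pose[:3,:3].T@(np.asarray(X,float)-pose[:3,3]); x,y,z=c[0],-c[1],-c[2]
    if name=="wrist":
        h=np.hypot(x,y); t=np.arctan2(h,z)/max(h,1e-9); return np.array([p["cx"]+p["fx"]*x*t,p["cy"]+p["fy"]*y*t])
    return np.array([p["cx"]+p["fx"]*x/z,p["cy"]+p["fy"]*y/z])
def down(yaw): # tool z down, tool x at heading yaw
    c,s=np.cos(yaw),np.sin(yaw); return R.from_matrix(np.array([[c,s,0],[s,-c,0],[0,0,-1]])).as_quat()
def snap(tag):
    st=env.read_state(); P=wpose(st); im=viewer.camera("wrist"); cv2.imwrite(f"pics/{tag}.png",im); np.save(f"pics/{tag}.npy",P)
    return im,P
E
python3 - <<'E'
from lib import *
k=1.5625
f=lambda a,b:tri(ray("scene",np.array(a)/k),ray("side",np.array(b)/k))
print("block",f((429,264),(447,394)))
kn=f((328,397),(388,236)); print("knob",kn)
print("corner",f((392,362),(393,297)))
b,_=f((429,264),(447,394)); n=kn[0]+[-40,60,0]
for name,p,y in(("block",[b[0],b[1]-20,260],np.pi/2),("nest",[n[0],n[1],380],np.arctan2(n[1],n[0])+np.pi/2)):
    env.reach(p,down(y)); im,P=snap("w_"+name); cv2.imwrite(f"pics/w_{name}2.png",cv2.resize(im,(800,600),interpolation=cv2.INTER_CUBIC))
    s=env.read_state(); print(s["tool_pos"],s["qpos"],s["time_s"])
E
```

```text
block (array([473.888, 208.635,  38.421]), [np.float64(1.7959643668779455), np.float64(1.7959643668779783)])
knob (array([ 623.253, -197.557,  118.15 ]), [np.float64(4.417895871674913), np.float64(4.417895871675057)])
corner (array([601.498, -43.807,  54.328]), [np.float64(4.511394985577649), np.float64(4.511394985577759)])
[474.212 188.136 260.035] [ 0.354  0.314  1.916 -0.     0.911  0.355] 3.1583
[ 583.018 -136.339  379.33 ] [-0.25   0.308  1.615  0.     1.22  -0.02 ] 4.575
```

View pics/w_block2.png

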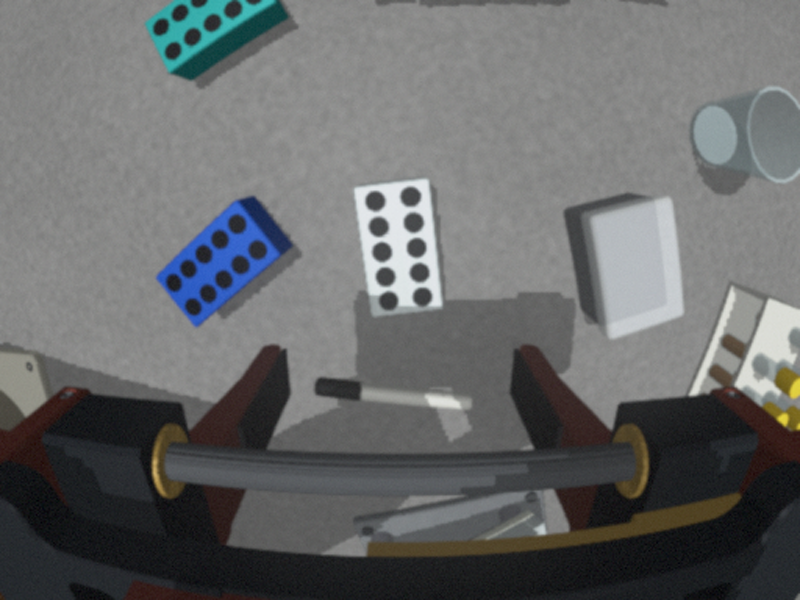

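View pics/w_nest2.png

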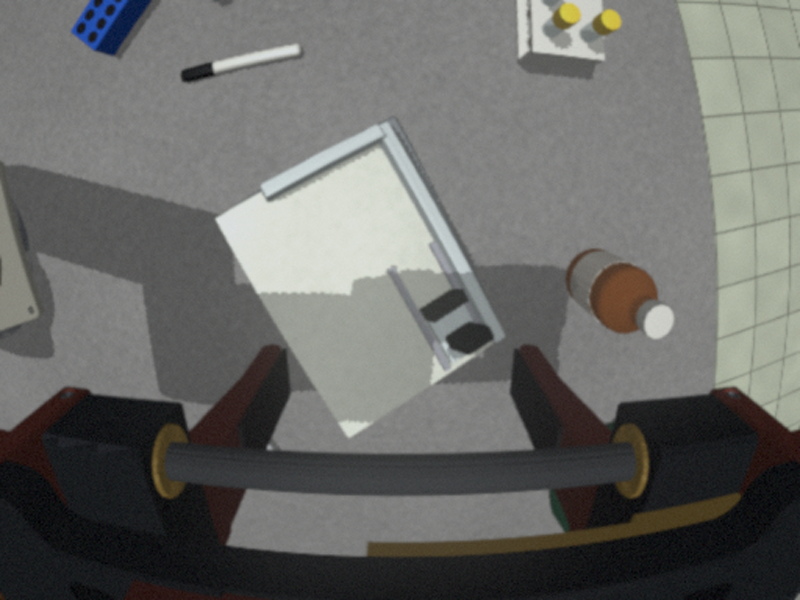

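The block top in the wrist view has corners at (355,187), (430,179), (442,306) and (372,316). The nest's deck corners are at (217,219) and (348,437), the inner corner is near (385,147), and the pad (445,303) and knob (470,337) are visible. I'll zoom on the nest to get accurate picks and grab the block contour at the same time.

Run:
```python
from lib import *
im=cv2.imread("pics/w_nest.png")
c=im[68:288,130:334]; c=cv2.resize(c,None,fx=2.7,fy=2.7,interpolation=cv2.INTER_CUBIC)
cv2.imwrite("pics/crop1.png",c); print(c.shape)
im=cv2.imread("pics/w_block.png"); P=np.load("pics/w_block.npy")
g=im.astype(int); m=((g.min(2)>150)).astype(np.uint8); m[:, :200]=0;m[:,320:]=0; m[230:]=0
m=cv2.morphologyEx(m,cv2.MORPH_CLOSE,np.ones((7,7)))
cs=max(cv2.findContours(m,0,2)[0],key=cv2.contourArea)
q=np.array([plane(*ray("wrist",p[0],P),40)[:2] for p in cs],np.float32)
print(cv2.boundingRect(cs),cv2.minAreaRect(q))
for n,p in zip("abcd",[(355,187),(430,179),(442,306),(372,316)]): print(n,plane(*ray("wrist",np.array(p)/1.5625,P),40))
```

```text
(594, 551, 3)
(225, 114, 58, 87) ((472.40179443359375, 211.57810974121094), (50.391693115234375, 87.9718017578125), 6.7954206466674805)
a [445.099 251.768  40.   ]
b [493.453 256.774  40.   ]
c [502.706 171.163  40.   ]
d [454.793 164.061  40.   ]
```

View pics/crop1.png

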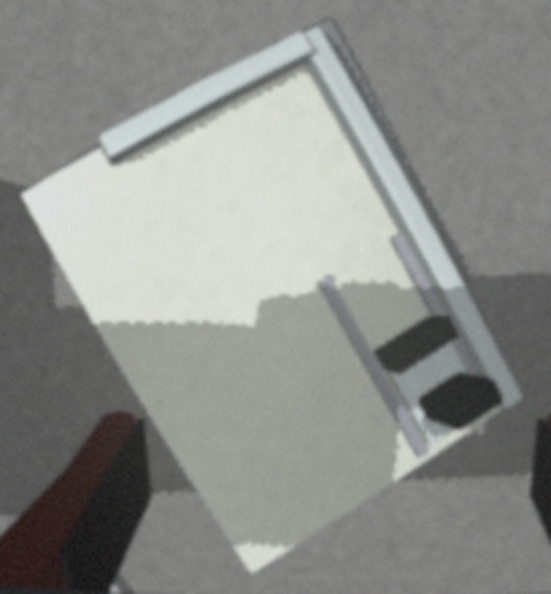

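```bash
cat >> lib.py <<'E'
def Rn(psi):
    a,b=np.radians(20),np.radians(6)
    x=np.array([np.cos(a)*np.cos(psi),np.cos(a)*np.sin(psi),np.sin(a)])
    h=np.array([np.cos(psi),np.sin(psi),0]); s=np.array([-np.sin(psi),np.cos(psi),0])
    k=-np.sin(b)*np.tan(a); y=k*h+np.sqrt(1-k*k-np.sin(b)**2)*s+[0,0,np.sin(b)]
    return np.c_[x,y,np.cross(x,y)]
E
python3 - <<'E'
from lib import *
from scipy.optimize import least_squares
P=np.load("pics/w_nest.npy"); w=lambda u,v:(u/2.7+130,v/2.7+68); s=lambda u,v:(u/1.5625,v/1.5625)
O=[("wrist",(155,-12,0),w(22,194)),("wrist",(155,210,0),w(252,573)),("wrist",(110,-12,26),w(100,138)),("wrist",(110,0,26),w(112,152)),
("wrist",(0,0,0),w(307,69)),("wrist",(0,-12,26),w(302,33)),("wrist",(-12,205,18),w(520,399)),("wrist",(-12,-12,18),w(322,28)),
("wrist",(25,182,55),w(461,399)),
("scene",(155,-12,0),s(321,311)),("scene",(155,210,0),s(246,386)),("scene",(-12,-12,18),s(396,352)),("side",(155,-12,0),s(468,272)),("side",(155,210,0),s(446,226)),("scene",(25,182,55),s(330,396))]
r=lambda p:np.concatenate([proj(n,Rn(p[3])@np.array(X)+p[:3],P if n=="wrist" else None)-uv for n,X,uv in O])
q=least_squares(r,[601,-44,54,np.pi-.4],loss="soft_l1",x_scale=[10,10,10,.1]); print(q.x)
for o,e in zip(O,q.fun.reshape(-1,2) if 0 else r(q.x).reshape(-1,2)): print(o[0],o[1],e)
qw=least_squares(lambda p:r(p)[:18],q.x,loss="soft_l1",x_scale=[10,10,10,.1]); print("wrist only",qw.x)
np.save("nest.npy",q.x)
c,ps=q.x[:3],q.x[3]; M=Rn(ps); print(M)
T=R.from_matrix(np.c_[-M[:,1],-M[:,0],-M[:,2]]); T2=R.from_matrix(np.c_[M[:,1],M[:,0],-M[:,2]])
for t in(T,T2):
    for X in((108,58,100),(108,58,200),(25,203,105),(25,230,150)): print(X,env.ik(c+M@np.array(X),t.as_quat()))
print(env.ik([473.2,211.2,88],down(np.radians(96.5))))
E
```

```text
[586.013 -39.588  40.095   3.383]
wrist (155, -12, 0) [ 0.101 -0.778]
wrist (155, 210, 0) [-0.767 -0.334]
wrist (110, -12, 26) [-0.07  -1.099]
wrist (110, 0, 26) [-0.013  1.911]
wrist (0, 0, 0) [-1.166 -0.554]
wrist (0, -12, 26) [ 0.419 -0.537]
wrist (-12, 205, 18) [ 0.692 -0.486]
wrist (-12, -12, 18) [-0.666 -0.279]
wrist (25, 182, 55) [5.422 2.747]
scene (155, -12, 0) [-2.858 -1.659]
scene (155, 210, 0) [-3.057  1.5  ]
scene (-12, -12, 18) [0.747 1.338]
side (155, -12, 0) [1.231 5.811]
side (155, 210, 0) [-0.16  -2.319]
scene (25, 182, 55) [-1.216  5.627]
wrist only [585.599 -40.067  38.461   3.383]
[[-0.912  0.274  0.303]
 [-0.225 -0.956  0.189]
 [ 0.342  0.105  0.934]]
(108, 58, 100) [-0.114  0.583  1.753 -0.251  1.11  -0.228]
(108, 58, 200) [-0.079  0.492  1.642 -0.222  1.313 -0.25 ]
(25, 203, 105) [-0.256  0.757  1.419 -0.279  1.236 -0.389]
(25, 230, 150) [-0.27   0.738  1.336 -0.275  1.33  -0.43 ]
(108, 58, 100) None
(108, 58, 200) None
(25, 203, 105) None
(25, 230, 150) None
[ 0.397  0.621  1.964 -0.     0.557  0.283]
```

Run:
```python
from lib import *
q=np.load("nest.npy"); M=Rn(q[3]); out=[]
seg=lambda *p:[(p[i],p[i+1]) for i in range(len(p)-1)]
L=seg((155,-12,0),(155,210,0),(-12,210,0))+seg((0,-12,26),(110,-12,26),(110,0,26),(0,0,26),(0,0,0),(110,0,0))+seg((-12,-12,18),(-12,205,18),(0,205,18),(0,-12,18))+seg((11,175,55),(39,175,55),(39,189,55),(11,189,55),(11,175,55))+seg((155,-12,0),(110,-12,0))
for n,(x0,y0) in(("scene",(140,185)),("side",(220,120))):
    im=cv2.imread(f"pics/{n}0.png")[y0:y0+125,x0:x0+130]; im=cv2.resize(im,None,fx=3,fy=3,interpolation=cv2.INTER_CUBIC); o=im.copy()
    for a,b in L:
        a,b=[((proj(n,q[:3]+M@np.array(v))-[x0,y0]+.5)*3-.5).astype(int) for v in(a,b)]; cv2.line(o,tuple(map(int,a)),tuple(map(int,b)),(0,0,255),1)
    out.append(np.vstack([o]) )
cv2.imwrite("pics/ov.png",np.hstack(out))
y=down(np.radians(96.5))
env.reach([473.2,211.2,180],y)
env.move_l([473.2,211.2,88],rate=120); set_gripper(20)
s=env.read_state(); print(s["width"],s["force"],s["time_s"])
env.move_l([473.2,211.2,290],rate=200); s=env.read_state(); print(s["width"],s["force"],s["tool_pos"],s["time_s"])
```

```text
49.9576095724431 [-0.257  0.2    1.866] 7.7083
49.73572591765452 [-0.131 -0.418 -3.119] [472.484 210.919 288.864] 8.8667
```

View pics/ov.png

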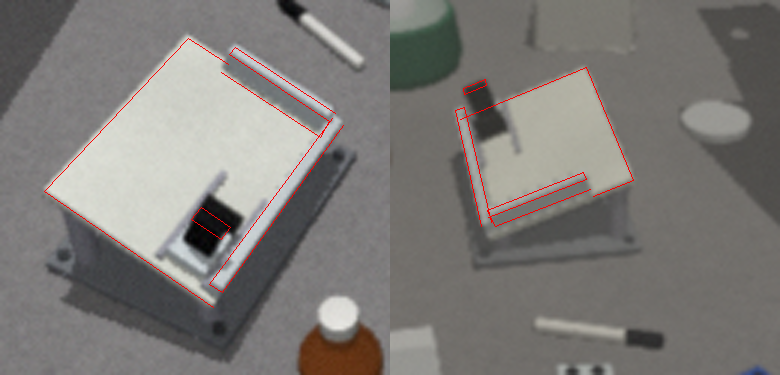

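The overlay matches the nest in both views to about 1 px (~2 mm). The block is gripped with a width of 49.7. Next I place it, using contact-sensed lowering along the deck normal.

```bash
cat >> lib.py <<'E'
q=np.load("nest.npy"); M=Rn(q[3]); C=q[:3]
QN=R.from_matrix(np.c_[-M[:,1],-M[:,0],-M[:,2]]).as_quat()
W=lambda *X:C+M@np.array(X,float)
loc=lambda:M.T@(env.read_state()["tool_pos"]-C)
F=lambda:M.T@env.read_state()["force"]
E
python3 - <<'E'
from lib import *
env.reach(W(110,58,190),QN); env.move_l(W(110,58,105),rate=120); env.hold(.2); print("base",F())
hit=env.move_l(W(110,58,78),rate=18,f_stop=4); print(hit,loc(),F(),env.read_state()["time_s"])
if hit:
    z=loc()[2]
    set_gripper(57); print(env.read_state()["width"])
    env.move_l(W(110,58,z+70),rate=130); 
    env.move_l(W(110,58,230),rate=200); env.hold(.5)
    print(env.read_state()["time_s"],F())
    im,P=snap("placed"); sc=viewer.camera("scene"); cv2.imwrite("pics/sc1.png",sc)
    a=cv2.resize(im,(512,384)); b=cv2.resize(sc[185:310,140:270],(288,277)); o=np.zeros((384,800,3),np.uint8); o[:,:512]=a; o[:277,512:]=b; cv2.imwrite("pics/placed2.png",o)
E
```

```text
base [-1.376  0.112 -2.599]
True [109.916  58.038  92.389] [0.926 0.558 3.956] 11.9417
57.13882099144884
13.9833 [-0.509 -0.054  0.323]
```

View pics/placed2.png

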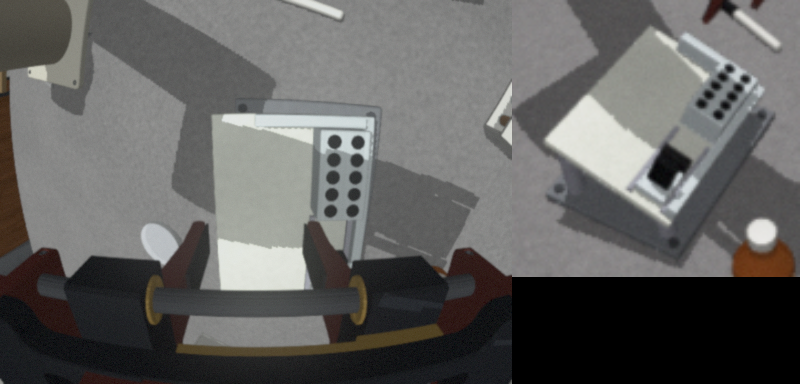

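The block has slid onto the fence. Before bringing the gripper body near the knob I'll check the clearance to the reagent bottle.

Run:
```python
from lib import *
k=1.5625
print("bottle cap tri",tri(ray("scene",np.array((395,452))/k),ray("side",np.array((324,219))/k)))
print("base",plane(*ray("scene",np.array((397,512))/k),10),plane(*ray("side",np.array((330,270))/k),10))
for y in(222,140+50):
    for d in(-89,89):
        for e in(-38,38): print(y,d,e,W(25+d,y+e,114))
# block home estimate: top face corners (light grey w/ bores) via dark bores in wrist view on plane z=40 (corner frame)
im=cv2.imread("pics/placed.png"); P=np.load("pics/placed.npy"); g=cv2.cvtColor(im,6)
m=((g<75)*255).astype(np.uint8); m[:125]=0; m[222:]=0; m[:,:322]=0; m[:,372:]=0
n,_,st,ce=cv2.connectedComponentsWithStats(m); pts=[]
for i in range(1,n):
    if 60<st[i,4]<250:
        o,d=ray("wrist",ce[i],P); o,d=M.T@(o-C),M.T@d; pts.append((o+d*(40-o[2])/d[2])[:2])
pts=np.array(pts,np.float32); print(pts,pts.mean(0),cv2.minAreaRect(pts))
```

```text
bottle cap tri (array([ 774.412, -214.317,  144.593]), [np.float64(0.6969692573193011), np.float64(0.6969692573194393)])
base [ 785.523 -227.65    10.   ] [ 774.46 -212.07   10.  ]
222 -89 -38 [ 729.503 -179.528  143.899]
222 -89 38 [ 750.361 -252.177  151.843]
222 89 -38 [ 567.085 -219.502  204.779]
222 89 38 [ 587.942 -292.15   212.723]
190 -89 -38 [ 720.721 -148.939  140.554]
190 -89 38 [ 741.579 -221.588  148.498]
190 89 -38 [ 558.302 -188.913  201.434]
190 89 38 [ 579.16  -261.561  209.378]
[[36.829 11.568]
 [13.562 11.45 ]
 [36.763 28.798]
 [13.386 29.019]
 [36.675 46.217]
 [13.514 46.093]
 [36.624 63.334]
 [13.165 63.059]
 [13.237 80.436]
 [36.529 80.61 ]] [25.028 46.058] ((24.981008529663086, 46.029991149902344), (23.459688186645508, 69.04346466064453), 0.28934040665626526)
```

The ten bores put the block at x 25.0, y 46.0, which is essentially home. The bottle would be only about 10 mm from the body in the current orientation, so I'll turn the tool 90° for the push. First I move to the pre-push pose and to knob contact.

```bash
cat >> lib.py <<'E'
QP=R.from_matrix(np.c_[M[:,0],-M[:,1],-M[:,2]]).as_quat()
E
python3 - <<'E'
from lib import *
for X in((25,224,230),(25,224,115),(25,140,115)): print(env.ik(W(*X),QP))
set_gripper(0)
env.reach(W(25,226,230),QP); env.move_l(W(25,226,115),rate=150); env.hold(.3)
b=F(); np.save("base.npy",b); print(b,loc(),env.read_state()["width"],env.read_state()["time_s"])
im,P=snap("pre"); sc=viewer.camera("scene"); sd=viewer.camera("side")
o=np.hstack([cv2.resize(sc[165:310,130:290],(480,435)),cv2.resize(sd[100:220,200:310],(320,349)).copy() if 0 else cv2.copyMakeBorder(cv2.resize(sd[100:220,200:310],(320,349)),0,86,0,0,0)])
cv2.imwrite("pics/pre2.png",o)
E
```

```text
[-0.237  0.689  1.247 -0.259  1.471 -2.008]
[-0.276  0.76   1.38  -0.281  1.265 -1.987]
[-0.176  0.72   1.487 -0.258  1.222 -1.885]
[-0.995 -0.224  0.71 ] [ 24.866 226.101 115.749] 0.47364001062897776 17.8083
```

View pics/pre2.png

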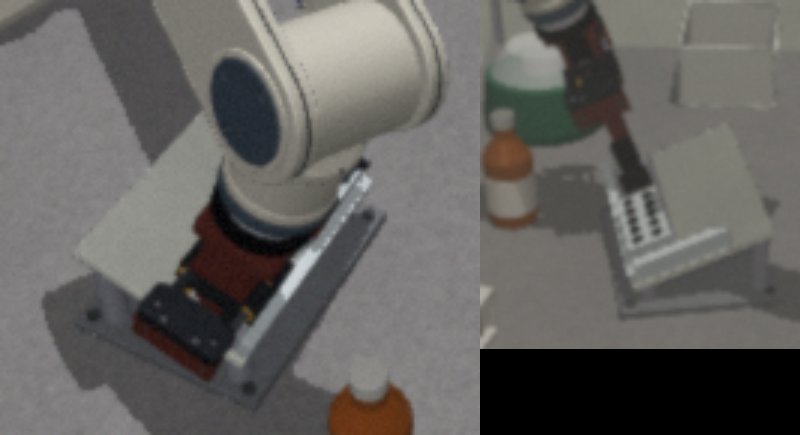

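The gripper is behind the knob and clear of the bottle, and the block is still along the fence. Now the push.

Run:
```python
from lib import *
b=np.load("base.npy"); f=lambda:(F()-b)[1]
h=env.move_l(W(25,160,115),rate=25,f_stop=5); print(h,loc(),F()-b,env.read_state()["time_s"])
if not h:
    h=env.move_l(W(25,138,115),rate=6,f_stop=5); print(h,loc(),F()-b,env.read_state()["time_s"])
env.hold(.1); print(loc(),F()-b)
```

```text
False [ 24.949 160.002 114.985] [ 1.727  1.814 -0.966] 20.75
True [ 25.049 143.36  114.734] [0.821 1.375 1.033] 23.2833
[ 25.076 143.379 114.56 ] [1.719 2.736 1.044]
```

Run:
```python
from lib import *
b=np.load("base.npy")
y=loc()[1]; X,Z=loc()[0],loc()[2]; fs=[]
for i in range(20):
    y-=.3; env.move_l(W(25,y,115),rate=10); f=np.mean([(F()-b)]+[ (env.hold(.02),F()-b)[1] for _ in range(2)],0); print(round(y,2),loc()[1],f,round(env.read_state()["time_s"],2))
    if f[1]>6: break
```

```text
143.08 143.28473043851253 [ 0.439  3.046 -2.533] 23.67
142.78 143.21344986320528 [ 0.499  5.454 -3.413] 23.95
142.48 143.15388653244509 [ 0.005  6.347 -3.694] 24.23
```

Run:
```python
from lib import *
b=np.load("base.npy")
def rd(n=4):
    v=[]
    for _ in range(n): env.hold(.02); v.append(F()-b)
    return np.mean(v,0),np.ptp(np.array(v)[:,1])
y=142.48
for i in range(14):
    f,p=rd(); print(round(y,2),loc(),f,round(p,2),round(env.read_state()["time_s"],2))
    if f[1]>10.3: break
    y-=np.clip((10.9-f[1])/8,.08,.3); env.move_l(W(25,y,114.7),rate=10)
for i in range(16):
    env.hold(.05); print(np.round((F()-b)[1],1),end=" ")
print(loc(),env.read_state()["time_s"])
```

```text
142.48 [ 25.039 143.184 114.742] [ 0.418  5.402 -3.582] 0.94 24.3
142.18 [ 25.05  143.141 114.706] [ 1.354  7.054 -2.716] 0.92 24.62
141.88 [ 25.03  143.101 114.759] [ 0.478  8.211 -2.955] 1.01 24.93
141.58 [ 25.078 143.04  114.728] [ 0.988  9.018 -3.399] 2.48 25.25
141.34 [ 25.069 143.012 114.74 ] [ 1.124  9.897 -3.423] 0.54 25.57
141.22 [ 25.052 142.993 114.736] [ 1.333 10.463 -3.592] 2.31 25.88
10.7 9.9 9.7 10.9 10.6 10.7 9.8 10.0 9.5 10.0 9.7 10.6 9.8 11.1 10.7 10.6 [ 25.065 143.009 114.724] 26.6833
```

Run:
```python
from lib import *
b=np.load("base.npy")
env.move_l(W(25,141.02,114.7),rate=10); v=[]
for i in range(20): env.hold(.05); v.append((F()-b)[1])
print(np.mean(v),np.min(v),np.max(v),env.read_state()["time_s"])
env.move_l(W(25,150,114.7),rate=15); env.hold(.1); w=[]
for i in range(6): env.hold(.03); w.append(F()-b)
print("free offset",np.mean(w,0),loc())
env.move_l(W(25,153,230),rate=150); env.reach(W(110,58,260),QN); env.hold(.2)
print(env.read_state()["time_s"])
im,P=snap("fin"); sc=viewer.camera("scene"); cv2.imwrite("pics/sc2.png",sc)
o=np.zeros((384,800,3),np.uint8); o[:,:512]=im; o[:277,512:]=cv2.resize(sc[185:310,140:270],(288,277)); cv2.imwrite("pics/fin2.png",o)
```

```text
11.220240923866218 10.169477823308684 12.120309416780236 27.9333
free offset [ 1.032  0.022 -1.224] [ 24.986 149.929 114.729]
31.575
```

View pics/fin2.png

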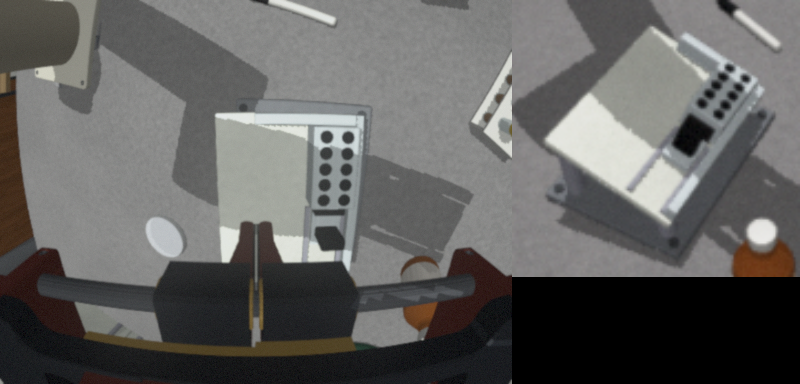

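The clamp pad sits on the block's end and the block is along the fence and stop. I'll do a final bore check, then hand in.

Run:
```python
from lib import *
im=cv2.imread("pics/fin.png"); P=np.load("pics/fin.npy"); g=cv2.cvtColor(im,6)
m=((g<75)*255).astype(np.uint8); m[:122]=0; m[209:]=0; m[:,:312]=0; m[:,360:]=0
n,_,st,ce=cv2.connectedComponentsWithStats(m); pts=[]
for i in range(1,n):
    if 50<st[i,4]<250:
        o,d=ray("wrist",ce[i],P); o,d=M.T@(o-C),M.T@d; pts.append((o+d*(40-o[2])/d[2])[:2])
pts=np.array(pts,np.float32); r=cv2.minAreaRect(pts); print(len(pts),pts.mean(0),r)
if np.linalg.norm(np.array(r[0])-[25,45])<3: workorder.sign_off(); print("signed",env.read_state()["time_s"])
```

```text
10 [25.202 45.149] ((25.253700256347656, 45.15981674194336), (23.37380027770996, 68.85087585449219), 0.3062148988246918)
the job is handed in; nothing more can be done
the job is handed in; nothing more can be done
```

The job is done and handed in, at about 32 s of the 64 s allowed.

- **Placing:** I laid the aluminium block bores up on the upper deck, at about x 110, y 58 mm, and let go. It slid down by itself to the lower fence.
- **Clamping:** I pushed the clamp by its knob until the pad met the block. I then held an average of 11.2 N for 1 s, with readings from 10.2 to 12.1 N. The force offset once I backed off was about 0 N. The clamp stays where it was pushed and the robot touches nothing.
- **Last check:** From the ten bores the block centre measures x 25.2, y 45.2 mm, turned by 0.3°; home is 25, 45. The last views showed the pad on the block's end. The bystanders visible in them looked undisturbed, but I didn't measure them.

Two readings disagreed:
- **Deck height:** Contact with the deck came about 4 mm higher than my camera estimate. The placing was force-sensed, so this did no harm.
- **First push:** It stopped early on a noisy force reading, so I finished in small force-checked steps.

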